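# Ready a sample tube over a test cassette

## Task

Take the sample tube with the green nozzle cap out of the grey leaning holder, tip it nose-down so that its nozzle points about 40 degrees below level, and hold it still with the nozzle tip straight above the round sample well of the cassette lying on the slip pad, about 3 cm above the well. Finish while still holding the tube there, ready to dispense: do not put it down or let go. Nothing may touch or shift the cassette; the other two tubes stay in the holder, and everything else stays where it is.

Things in the scene. Friction and masses are not known exactly. Their poses are not given: they have to be found in the camera images.
- tube_green: The wanted sample tube: white, 72 mm long, 14 (own x) by 13 mm (own z) thick, green cap and nozzle at one end; rigid, 8 to 17 g. Origin: middle of its length, on its underside (axis 6.5 mm along own +z). Own -y points to the nozzle tip, 36 mm from the origin. Starts in any of the three sockets, nozzle out, 30 degrees above level; grip it near its middle, across own x.
- nozzle (a point): Tip of the green nozzle, on the tube's axis.
- holder: Fixed grey holder, base 206 (own x) by 100 by 8 mm, origin mid-underside. Three sockets at own x -55, 0, +55 mm, 24 mm deep, about 1 mm play; tubes slide out to own -y and up, 30 degrees above level. Tubes stick out 48 mm; their axes are at mid-length 50 mm above the table, 12 mm clear of the block. Block and end plates reach 58 mm up. Own -y faces roughly world -y.
- tube_blue: Bystander, stays put: like the wanted tube, but with a blue nozzle cap; in another socket of the holder. Same size and axes.
- tube_clear: Bystander, stays put: like the wanted tube, but all white with a white nozzle; in the remaining socket. Same size and axes.
- cassette: White test cassette, 20 (own x) by 70 (own y) by 6 mm, lying loose and face up on the slip pad. Origin: middle of its underside.
- well (a point): Middle of the round sample well in the top face of the cassette, 6 mm above the cassette's underside. It lies 18 mm from the cassette middle towards own -y, the end without the small printed window. z axis points up.
- slip_pad: Pad of white slips fixed to the table, 105 (own x) by 148 (own y) by 10 mm, origin at the middle of its underside; the cassette lies on it. The only cassette on the pad is the one meant.
- dropper_white: Bystander, leave alone: small all-white dropper bottle standing behind the work, 20 mm across, 64 mm tall.
- dropper_blue: Bystander, leave alone: like it, with a blue cap.
- cassette_spare: Bystander, leave alone: a cassette lying directly on the table in front of the work, 20 x 70 x 6 mm. Not the one meant.
Things that resemble listed ones, but are neither listed nor needed, are in the scene too. Leave any purple look-alike of the tube_green alone.

How it is judged:
By the outcome, as a careful person would: the job done as asked, in the order asked, and still so for the second after the job is handed in, while the arm keeps its last pose, push and grip.
It also fails if it takes over 38 s, if anything falls off the work surface, if the arm or the gripper's body presses on something with over 40 N, if the wrist force passes 120 N, or if a joint passes its speed limit or range.

## Robot

A 6-joint arm with a two-finger parallel gripper is mounted at the origin on a cart in front of the work surface, level with it; the furniture and walls round the work are solid. World frame = base frame: x ahead of the robot, y to its left, z up, the work surface at z = 0. Lengths are in m, angles in rad, forces in N, time in s.
With the tool pointing down it reaches from about 0.35 to 0.775 m from the base axis. Payload 5.5 kg.
Tool frame: the origin (TCP) lies midway between the tips of the shut fingers; the grasp point (between the pads) lies 19 mm behind it; z points along the fingers, y is the line along which they close (so a half turn about z gives the same grasp; the last joint's range is limited). The gripper opens to 85 mm and grips with 20 to 120 N. Pads are 22 mm wide; open, the fingers measure 114 mm over their backs; the gripper's body (76 mm by 85 mm) begins 54 mm behind the grasp point. The pads swing forward as they close: fully open they stand 13 mm farther back than shut.
Start: joints at [-1.407, 0.313, 0.046, 1.304, 0, 1.431], TCP at [0.172, -0.549, 0.231] pointing down, gripper open.
Joint ranges: [-2.76, 2.76], [-0.86, 1.69], [-1.03, 1.26], [-2.2, 2.34], [-1.47, 1.5], [-3.14, 3.14]. Speed limits (rad/s): [2.57, 2.57, 3.14, 3.14, 3.14, 3.14].

## Interface

Orientations are given as a 3x3 rotation matrix whose columns are the frame's x, y, z axes.
In Python, from plant import r, optics, models gives the robot as it stands.
- The arm moves only by the tool servo_tool, never from a script. Its argument "series" is a list of rows, each a list of 3 entries, a list of its own where there are three numbers: the turn, a rotation vector about the tool's x, y, z in degrees, then the shift along the tool's x, y, z in m, then the opening, from -1 (shut) to 1 (fully open). A call has 1 to 5 rows; each row shifts and turns the commanded pose from where the row before left it, along the tool's axes as they then stand; what a row does not reach is not made up. A row lasts 1/10 s, in which the tool goes at most 50 mm and 8.59 degrees, less where a joint would pass 70% of its speed; a pose out of reach is approached as far as the arm can. A call with a gripper value outside its range is refused whole. The fingers move at their own pace and stop on an object; the grip force is fixed at half the most. Time passes only in rows, so rows that do not move let the fingers close. It gives the time, the measured TCP pose, the force, the opening and the grip force at its end, in the units of the state.
- r.get_obs(): the state, without advancing time (a new reading comes with each control period).
- optics.snapshot(name): name is "scene" or "top"; returns (picture, depth): 480x640x3 uint8, red, green, blue; 480x640 float32, m along the optical axis (not along the pixel's ray), 0 where there is no reading.
- optics.calibration(name): a dict with "fovy" (degrees; the focal length in pixels is half the picture's height over the tangent of half this angle, whatever the lens; pixels are square), "cx", "cy" (the principal point, pixels), "extrinsics" (4x4, takes a point from camera to world coordinates). Camera axes: x right, y down, z forward; pixel columns grow to the right and rows downward; lengths in m; the calibration is good to about 2 mm. A picture is of the moment at which its call begins. calibration takes no time and is no camera call.
- r.close_job(): hands the job in; it is judged then, once.
Trained networks look in the newest picture that a camera, given by its name, has taken for a name from the list of things; names that differ only in an ending like _2 or _b are one class to them, and where a whole thing is asked for, a point or a joint stands for the part that bears it (a point fixed in the world has none). Each returns a list of dicts, best first, with "score" (0 to 1); they miss things now and then, are a little off and sometimes report something else, mostly with a low value. They report only what shows in the picture. A call takes as long as a camera call. They do not tell look-alikes from the thing itself.
- models.regions_of(query, camera): "region" (480x640 bool, what is visible of it) and "pixel" ([row, column] in pixels, amid what is visible of it).
The state is a dict: "time_s": time; "joint_pos": joint angles; "qd": joint speeds; "effort": joint torques, N m; "eef_pos": TCP position; "ee_rot": TCP orientation; "contact_force": force on the tool from outside, world axes, zero at the start; "wrist_torque": the same for the moment, N m; "grip_width": finger opening in m; "gripper_force": force on a finger pad.
Only numpy, scipy, OpenCV 4.12 (cv2) and the standard library are available. Lean on these libraries where they do the work, as an engineer would, in place of code of your own. Each camera call takes 0.05 s, during which the arm holds its last target. There are 200 camera calls.

## Working session

There is one attempt and no reset: what is moved stays moved. The work goes in short steps, Python scripts to look and compute and a tool call to move; the robot and the scene stay as the last step left them, time stands still between calls to the robot, and variables do not carry over. Pictures are saved under pics/ and viewed, at most 10 in all, crops included, and the job is handed in when it is done.

Besides the shell and the picture viewer there is one more tool, called by a JSON object that holds its "method" and its "body", one argument or row to a line. servo_tool: Moves the arm, as the interface text tells. Its arguments: {"type":"object","properties":{"series":{"type":"array"}},"required":["series"]}

```bash
mkdir -p pics; ls
cat > h.py <<'E'
import numpy as np, cv2
from plant import r, optics, models
def cloud(cam, depth):
    c=optics.calibration(cam); f=240/np.tan(np.radians(c["fovy"])/2)
    v,u=np.mgrid[:480,:640]
    P=np.stack([(u-c["cx"])/f*depth,(v-c["cy"])/f*depth,depth],-1)
    E=np.array(c["extrinsics"]); return P@E[:3,:3].T+E[:3,3]
def save(n,im): cv2.imwrite("pics/"+n,im[:,:,::-1])
E
python3 - <<'E'
from h import *
for cam in ["scene","top"]:
    im,d=optics.snapshot(cam); save(cam+"0.png",im); np.savez(""+cam+"0.npz",im=im,d=d)
    P=cloud(cam,d)
    print(cam,optics.calibration(cam))
    for q in ["tube_green","holder","cassette","slip_pad","tube_blue","tube_clear","nozzle","well","cassette_spare"]:
        for o in models.regions_of(q,cam)[:4]:
            m=o["region"]&(d>0); p=P[m]
            print(q,round(o["score"],2),np.round(o["pixel"]),m.sum(),np.round(np.median(p,0),3) if len(p) else None)
print(r.get_obs())
E
```

```text
pics
scene {'fovy': 49.43898403001815, 'cx': 320.15759052128965, 'cy': 236.93863789401735, 'extrinsics': array([[ 0.89683779, -0.21058688,  0.38901819,  0.16982254],
       [-0.44228527, -0.44298753,  0.77983702, -0.86940727],
       [ 0.00810676, -0.87144433, -0.49042743,  0.48313732],
       [ 0.        ,  0.        ,  0.        ,  1.        ]])}
holder 0.61 [242. 307.] 4794 [ 0.49 -0.15  0.01]
holder 0.18 [322. 372.] 465 [ 0.499 -0.381  0.016]
cassette 0.66 [322. 374.] 458 [ 0.497 -0.381  0.016]
slip_pad 0.61 [322. 365.] 4804 [ 0.499 -0.381  0.011]
tube_blue 0.55 [219. 339.] 127 [ 0.564 -0.15   0.055]
tube_clear 0.51 [231. 314.] 128 [ 0.511 -0.164  0.056]
well 0.97 [323. 372.] 442 [ 0.497 -0.384  0.016]
cassette_spare 0.93 [299. 241.] 358 [ 0.349 -0.239  0.006]
top {'fovy': 46.25541630740474, 'cx': 323.3929582536419, 'cy': 235.47181508145215, 'extrinsics': array([[ 0.03110542, -0.97373004,  0.22557096,  0.30270866],
       [-0.99950324, -0.02915743,  0.011963  , -0.23345472],
       [-0.00507166, -0.22583102, -0.97415329,  0.95498701],
       [ 0.        ,  0.        ,  0.        
[... 789 characters left out ...]
21714e+00]), 'qd': array([ 1.31690900e-04, -6.15433158e-05, -7.61939905e-04, -9.91638228e-04,
       -6.67564261e-04,  1.89612951e-04]), 'effort': array([ 1.08609853e-03, -4.80480123e+01,  2.98813355e+01,  3.56267010e-04,
        1.12123149e-05, -1.38869012e-06]), 'eef_pos': array([ 0.17200575, -0.54871269,  0.23130419]), 'ee_rot': array([[ 9.54219144e-01,  2.99108381e-01,  4.35382838e-05],
       [ 2.99108383e-01, -9.54219142e-01, -6.15717937e-05],
       [ 2.31284243e-05,  7.17756500e-05, -9.99999997e-01]]), 'contact_force': array([-0.37089341, -0.04353023,  0.59842441]), 'wrist_torque': array([-0.01969113,  0.0047176 ,  0.05508259]), 'gripper_force': 0.0, 'grip_width': 0.0851591922232921}
```

View pics/top0.png

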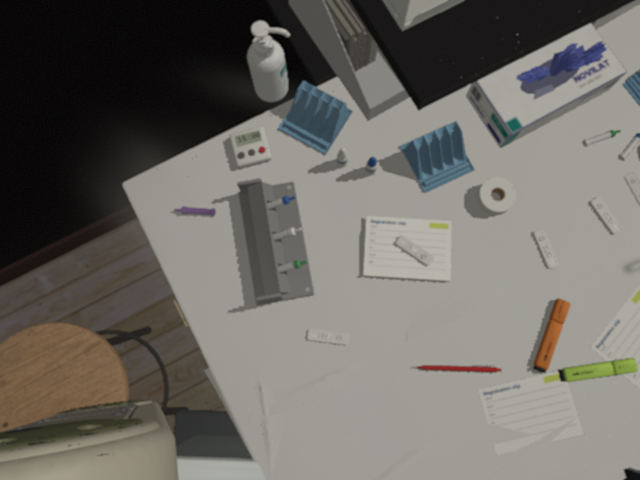

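View pics/scene0.png

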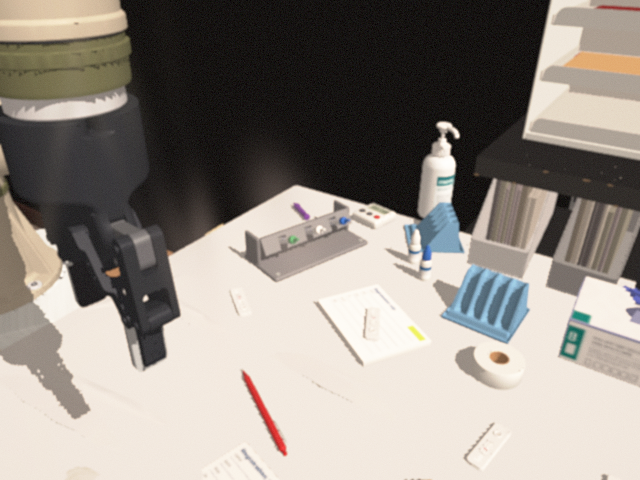

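Run:
```python
from h import *
z=np.load("top0.npz"); im=z["im"]
c=im[190:290,270:450]; save("crop0.png",cv2.resize(c,None,fx=4.4,fy=4.4,interpolation=cv2.INTER_CUBIC))
```

```text
(no output)
```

View pics/crop0.png

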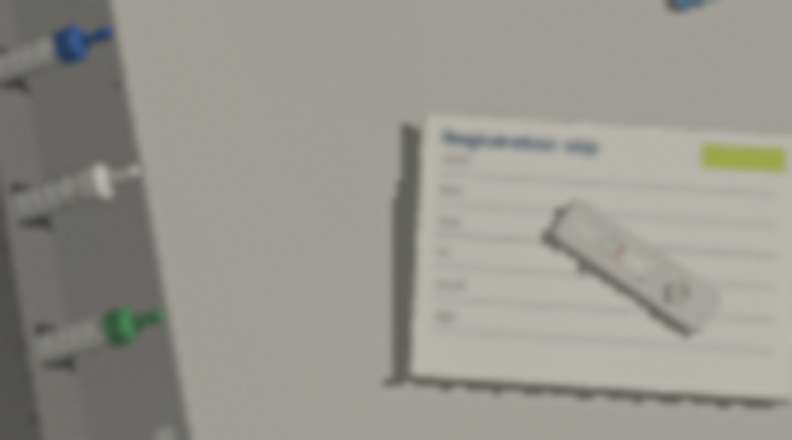

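The green-capped tube is in the near socket (cap at top-view px (297,264), nozzle tip ~(306,262)). The clear tube is in the middle and the blue one in the far socket. The cassette lies on the pad with its well at ~(424,256), and the window is at the other end. The purple look-alike at (195,211) lies outside the holder.

```bash
cat >> h.py <<'E'
def ray(cam,u,v,z):
    c=optics.calibration(cam); f=240/np.tan(np.radians(c["fovy"])/2)
    E=np.array(c["extrinsics"]); d=E[:3,:3]@np.array([(u-c["cx"])/f,(v-c["cy"])/f,1]); o=E[:3,3]
    return o+d*(z-o[2])/d[2]
E
python3 - <<'E'
from h import *
z=np.load("top0.npz"); im,d=z["im"],z["d"]; P=cloud("top",d)
print("well hand",ray("top",423.9,256.4,.016))
optics.snapshot("top")
for q in ["cassette","holder"]:
    o=models.regions_of(q,"top")[0]["region"]
    (cx,cy),(w,h),a=cv2.minAreaRect(np.argwhere(o)[:,::-1].astype(np.float32)); box=cv2.boxPoints(((cx,cy),(w,h),a))
    zz=.013 if q=="cassette" else .008
    print(q,np.round([ray("top",*b,zz) for b in box],4).tolist(), np.round(ray("top",cx,cy,zz),4))
    if q=="holder": H=o
# cap blobs
hsv=cv2.cvtColor(im,cv2.COLOR_RGB2HSV)
box=np.zeros((480,640),bool); box[190:290,260:320]=1
for n,lo,hi in [("green",50,80),("blue",100,130)]:
    m=(hsv[...,0]>=lo)&(hsv[...,0]<=hi)&(hsv[...,1]>110)&box
    vu=np.argwhere(m); p=P[m]; print(n,m.sum(),vu.mean(0),np.round(np.median(p,0),4), vu.min(0),vu.max(0), np.round(ray("top",vu[:,1].mean(),vu[:,0].mean(),.062),4))
# base points : holder orientation
b=P[H&(d>0)]; b=b[(b[:,2]>.004)&(b[:,2]<.014)]
(c,s,a)=cv2.minAreaRect(b[:,:2].astype(np.float32)); print("base",c,s,a)
allp=P[H&(d>0)]; (c,s,a)=cv2.minAreaRect(allp[:,:2].astype(np.float32)); print("all",c,s,a,cv2.boxPoints((c,s,a)))
# height profile along image row through mid gap between tubes (row 250)
for row in (250,266): print(np.round(P[row,238:320:2],3)[:,1:].tolist())
E
```

```text
well hand [ 0.48876324 -0.3937584   0.016     ]
cassette [[0.5105, -0.342, 0.013], [0.5297, -0.3547, 0.013], [0.4892, -0.4141, 0.013], [0.4703, -0.4013, 0.013]] [ 0.4998 -0.3782  0.013 ]
holder [[0.6149, -0.0629, 0.008], [0.636, -0.1652, 0.008], [0.417, -0.2095, 0.008], [0.3977, -0.1121, 0.008]] [ 0.5136 -0.1379  0.008 ]<stdin>:16: RuntimeWarning: Mean of empty slice.
  ret = um.true_divide(
  return _methods._mean(a, axis=axis, dtype=dtype,
Traceback (most recent call last):
ValueError: zero-size array to reduction operation minimum which has no identity
```

Run:
```python
from h import *
z=np.load("top0.npz"); im,d=z["im"],z["d"]; P=cloud("top",d)
I=im.astype(int); box=np.zeros((480,640),bool); box[190:290,260:320]=1
g=(I[...,1]-np.maximum(I[...,0],I[...,2])>15)&box; bl=(I[...,2]-I[...,0]>30)&box
C=[]
for n,m in [("green",g),("blue",bl)]:
    vu=np.argwhere(m); print(n,m.sum(),vu.mean(0),np.round(np.median(P[m],0),4),vu.min(0),vu.max(0),np.round(ray("top",vu[:,1].mean(),vu[:,0].mean(),.066),4)); C.append(vu.mean(0))
# side-scene check of the green cap
s=np.load("scene0.npz"); J=s["im"].astype(int); sb=np.zeros((480,640),bool); sb[225:255,270:310]=1
m=(J[...,1]-np.maximum(J[...,0],J[...,2])>15)&sb; print("scene green",m.sum(),np.argwhere(m).mean(0),np.round(np.median(cloud("scene",s["d"])[m],0),4))
optics.snapshot("top"); H=models.regions_of("holder","top")[0]["region"]
b=P[H&(d>0)]; b2=b[(b[:,2]>.004)&(b[:,2]<.014)]
for q in (b2,b): c,sz,a=cv2.minAreaRect(q[:,:2].astype(np.float32)); print(np.round(c,4),np.round(sz,4),a)
for row in (250,): print(np.round(P[row,238:320:2],3)[:,1:].tolist())
for u in (300,306,290,285,280): print(u,np.round(P[258:272,u],3).tolist())
```

```text
green 72 [263.16666667 298.65277778] [ 0.4627 -0.1831  0.0615] [260 293] [267 306] [ 0.4617 -0.1842  0.066 ]
blue 60 [199.1  287.45] [ 0.5698 -0.1603  0.0619] [196 283] [203 294] [ 0.5683 -0.1614  0.066 ]
scene green 56 [239.         292.83928571] [ 0.4608 -0.1855  0.062 ]
[ 0.5085 -0.1388] [0.2043 0.0994] 12.240599632263184
[ 0.5085 -0.1384] [0.2046 0.1009] 11.917003631591797
[[-0.075, 0.001], [-0.078, 0.0], [-0.081, 0.0], [-0.085, 0.002], [-0.088, -0.0], [-0.093, 0.006], [-0.096, 0.006], [-0.1, 0.007], [-0.103, 0.01], [-0.107, 0.008], [-0.115, 0.042], [-0.118, 0.042], [-0.122, 0.046], [-0.125, 0.045], [-0.129, 0.052], [-0.132, 0.049], [-0.136, 0.054], [-0.139, 0.056], [-0.142, 0.051], [-0.145, 0.045], [-0.148, 0.042], [-0.151, 0.037], [-0.154, 0.032], [-0.155, 0.009], [-0.158, 0.006], [-0.162, 0.006], [-0.165, 0.008], [-0.169, 0.008], [-0.172, 0.007], [-0.176, 0.008], [-0.179, 0.008], [-0.182, 0.009], [-0.186, 0.006], [-0.189, 0.008], [-0.193, 0.005], [-0.196, 0.001], [-0.199, -0.002], [-0.203, 0.001], [-0.206, 0.001], [-0.21, 0.001], [-0.213, -0.004]]
300 [[0.482, -0.183, 0.006], 
[... 953 characters left out ...]
[0.458, -0.167, 0.007]]
285 [[0.481, -0.157, 0.006], [0.479, -0.157, 0.007], [0.477, -0.157, 0.007], [0.476, -0.157, 0.004], [0.473, -0.158, 0.009], [0.467, -0.16, 0.033], [0.463, -0.161, 0.05], [0.46, -0.162, 0.055], [0.458, -0.162, 0.054], [0.457, -0.162, 0.053], [0.456, -0.162, 0.052], [0.454, -0.162, 0.052], [0.453, -0.161, 0.046], [0.454, -0.16, 0.033]]
280 [[0.473, -0.152, 0.045], [0.472, -0.152, 0.041], [0.471, -0.152, 0.041], [0.468, -0.152, 0.045], [0.467, -0.152, 0.042], [0.465, -0.152, 0.042], [0.303, -0.233, 0.955], [0.462, -0.153, 0.045], [0.46, -0.153, 0.044], [0.458, -0.153, 0.048], [0.456, -0.153, 0.047], [0.454, -0.153, 0.049], [0.453, -0.153, 0.044], [0.452, -0.153, 0.044]]
```

```bash
cat >> h.py <<'E'
from scipy.spatial.transform import Rotation as Ro
yaw=np.radians(12); 
def Rt(pitch): # tool rotation: pitch = nozzle angle above level (deg), holder heading
    a=np.radians(pitch); inn=np.array([-np.sin(yaw),np.cos(yaw),0]); up=np.array([0,0,1.])
    x=inn*np.cos(a)-up*np.sin(a); y=np.array([np.cos(yaw),np.sin(yaw),0]); return np.stack([x,y,np.cross(x,y)],1)
G0=np.array([.4581,-.1661,.05])-.006*Rt(30)[:,0]
GRASP=G0+.020*Rt(30)[:,2]
def plan(pos,R,n):
    o=r.get_obs(); p,R0=np.array(o["eef_pos"]),np.array(o["ee_rot"])
    rv=Ro.from_matrix(R0.T@R).as_rotvec(); st=Ro.from_rotvec(rv/n).as_matrix(); dp=(np.array(pos)-p)/n; Rc=R0
    print("t",round(o["time_s"],2),"p",np.round(p,4),"q",np.round(o["joint_pos"],2),"dist",round(np.linalg.norm(dp*n),4),"ang",round(np.degrees(np.linalg.norm(rv)),2),"w",round(o["grip_width"],4),"F",np.round(o["contact_force"],1),"gf",round(o["gripper_force"],1))
    for i in range(n):
        print(np.round(np.degrees(rv/n),2).tolist(),np.round(Rc.T@dp,4).tolist()); Rc=Rc@st
E
python3 -c "
from h import *
print(GRASP); plan(GRASP-.10*Rt(30)[:,2],Rt(30),12)"
```

```text
[ 0.46125946 -0.18096408  0.03567949]
t 1.25 p [ 0.172  -0.5487  0.2313] q [-1.41  0.31  0.05  1.3   0.    1.43] dist 0.5131 ang 88.8 w 0.0857 F [ 0.3 -0.7 -0.4] gf 0.0
[-1.84, -2.02, -6.88] [0.0326, -0.0262, 0.0091]
[-1.84, -2.02, -6.88] [0.0358, -0.0223, 0.0071]
[-1.84, -2.02, -6.88] [0.0384, -0.0181, 0.0051]
[-1.84, -2.02, -6.88] [0.0404, -0.0135, 0.0032]
[-1.84, -2.02, -6.88] [0.0419, -0.0086, 0.0014]
[-1.84, -2.02, -6.88] [0.0426, -0.0035, -0.0003]
[-1.84, -2.02, -6.88] [0.0427, 0.0016, -0.0018]
[-1.84, -2.02, -6.88] [0.0421, 0.0068, -0.0032]
[-1.84, -2.02, -6.88] [0.0408, 0.0119, -0.0043]
[-1.84, -2.02, -6.88] [0.0389, 0.0168, -0.0053]
[-1.84, -2.02, -6.88] [0.0364, 0.0215, -0.006]
[-1.84, -2.02, -6.88] [0.0334, 0.0259, -0.0065]
```

{"method": "servo_tool", "body": {
  "series": [
    [[-1.8,-2,-6.9],[0.033,-0.026,0.006],-0.15],
    [[-1.8,-2,-6.9],[0.036,-0.022,0.004],-0.15],
    [[-1.8,-2,-6.9],[0.038,-0.018,0.002],-0.15],
    [[-1.8,-2,-6.9],[0.04,-0.0135,0.0],-0.15],
    [[-1.8,-2,-6.9],[0.042,-0.0085,-0.002],-0.15]
  ]
}}

```text
time_s: 1.75
eef_pos: [0.2895, -0.373, 0.2021]
ee_rot: [[0.606, 0.794, -0.052], [0.767, -0.6, -0.226], [-0.21, 0.097, -0.973]]
contact_force: [0.9, -0.1, 0.2]
grip_width: 0.0362
gripper_force: 0.0
```

```bash
python3 -c "
from h import *
plan(GRASP-.10*Rt(30)[:,2],Rt(30),8)"
```

```text
t 1.75 p [ 0.2895 -0.373   0.2021] q [-0.97  0.01 -0.42  0.98 -0.17  1.24] dist 0.3007 ang 51.5 w 0.0362 F [ 0.9 -0.1  0.2] gf 0.0
[-1.6, -1.79, -5.97] [0.0374, -0.003, 0.0019]
[-1.6, -1.79, -5.97] [0.0376, 0.0008, 0.0007]
[-1.6, -1.79, -5.97] [0.0373, 0.0047, -0.0004]
[-1.6, -1.79, -5.97] [0.0366, 0.0086, -0.0014]
[-1.6, -1.79, -5.97] [0.0354, 0.0124, -0.0022]
[-1.6, -1.79, -5.97] [0.0338, 0.0161, -0.0029]
[-1.6, -1.79, -5.97] [0.0319, 0.0196, -0.0034]
[-1.6, -1.79, -5.97] [0.0295, 0.0229, -0.0038]
```

{"method": "servo_tool", "body": {
  "series": [
    [[-1.6,-1.8,-6],[0.037,-0.003,0.001],-0.15],
    [[-1.6,-1.8,-6],[0.0376,0.001,0.0],-0.15],
    [[-1.6,-1.8,-6],[0.037,0.0047,-0.001],-0.15],
    [[-1.6,-1.8,-6],[0.0366,0.0086,-0.0015],-0.15],
    [[-1.6,-1.8,-6],[0.0354,0.0124,-0.0022],-0.15]
  ]
}}

```text
time_s: 2.25
eef_pos: [0.3909, -0.2226, 0.155]
ee_rot: [[0.123, 0.992, 0.018], [0.906, -0.105, -0.411], [-0.406, 0.067, -0.911]]
contact_force: [1.4, -0.4, 0.1]
grip_width: 0.0363
gripper_force: 0.0
```

```bash
python3 -c "
from h import *
plan(GRASP-.10*Rt(30)[:,2],Rt(30),4)"
```

```text
t 2.25 p [ 0.3909 -0.2226  0.155 ] q [-0.45 -0.02 -0.62  0.76 -0.37  1.2 ] dist 0.1134 ang 19.18 w 0.0363 F [ 1.4 -0.4  0.1] gf 0.0
[-1.2, -1.34, -4.45] [0.0257, 0.012, -0.0016]
[-1.2, -1.34, -4.45] [0.0246, 0.0139, -0.0019]
[-1.2, -1.34, -4.45] [0.0234, 0.0159, -0.0022]
[-1.2, -1.34, -4.45] [0.0221, 0.0177, -0.0023]
```

{"method": "servo_tool", "body": {
  "series": [
    [[-1.2,-1.3,-4.45],[0.0257,0.012,-0.0016],-0.15],
    [[-1.2,-1.3,-4.45],[0.0246,0.014,-0.002],-0.15],
    [[-1.2,-1.3,-4.45],[0.0234,0.016,-0.002],-0.15],
    [[-1.2,-1.3,-4.45],[0.022,0.0177,-0.002],-0.15],
    [[0,0,0],[0,0,0],-0.15]
  ]
}}

```text
time_s: 2.75
eef_pos: [0.4511, -0.1312, 0.1207]
ee_rot: [[-0.183, 0.978, 0.103], [0.849, 0.21, -0.484], [-0.495, -0.001, -0.869]]
contact_force: [0.6, 0.2, 0.1]
grip_width: 0.0363
gripper_force: 0.0
```

```bash
python3 -c "
from h import *
plan(GRASP-.10*Rt(30)[:,2],Rt(30),1);plan(GRASP-.03*Rt(30)[:,2],Rt(30),2)
im,d=optics.snapshot('scene'); save('s1.png',cv2.resize(im[150:330,180:420],None,fx=3,fy=3))"
```

```text
t 2.75 p [ 0.4511 -0.1312  0.1207] q [-0.16  0.08 -0.65  0.64 -0.48  1.15] dist 0.0018 ang 0.35 w 0.0363 F [0.6 0.2 0.1] gf 0.0
[-0.02, -0.33, 0.12] [-0.0015, -0.0004, -0.0009]
t 2.75 p [ 0.4511 -0.1312  0.1207] q [-0.16  0.08 -0.65  0.64 -0.48  1.15] dist 0.0691 ang 0.35 w 0.0363 F [0.6 0.2 0.1] gf 0.0
[-0.01, -0.16, 0.06] [-0.0009, -0.0002, 0.0345]
[-0.01, -0.16, 0.06] [-0.0008, -0.0002, 0.0345]
```

View pics/s1.png

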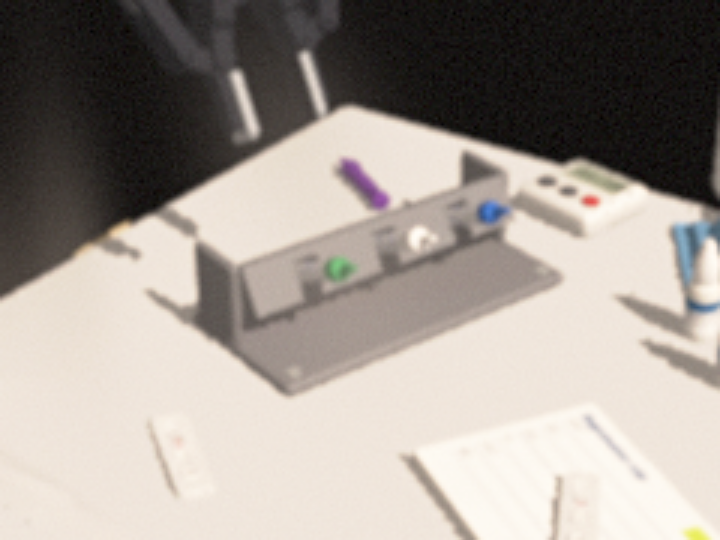

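The gripper's fingers (crop ~(245,100) and (312,80)) are poised above and behind the green tube (340,268). I'll go down along the tool axis.

{"method": "servo_tool", "body": {
  "series": [
    [[0,-0.3,0.1],[-0.0017,-0.0004,0.025],-0.15],
    [[0,0,0],[0,0,0.025],-0.15],
    [[0,0,0],[0,0,0.018],-0.15],
    [[0,0,0],[0,0,0],-0.15]
  ]
}}

```text
time_s: 3.2
eef_pos: [0.4558, -0.1697, 0.0625]
ee_rot: [[-0.173, 0.98, 0.098], [0.849, 0.199, -0.49], [-0.499, -0.001, -0.866]]
contact_force: [-0.1, -0.1, 0.4]
grip_width: 0.0363
gripper_force: 0.0
```

```bash
python3 -c "
from h import *
plan(GRASP,Rt(30),2)
im,d=optics.snapshot('top'); save('t1.png',cv2.resize(im[170:310,210:390],None,fx=4,fy=4))"
```

```text
t 3.2 p [ 0.4558 -0.1697  0.0625] q [-0.24  0.17 -0.73  0.43 -0.47  1.07] dist 0.0296 ang 0.52 w 0.0363 F [-0.1 -0.1  0.4] gf 0.0
[-0.16, -0.02, -0.2] [0.0015, 0.0016, 0.0146]
[-0.16, -0.02, -0.2] [0.0015, 0.0016, 0.0147]
```

View pics/t1.png

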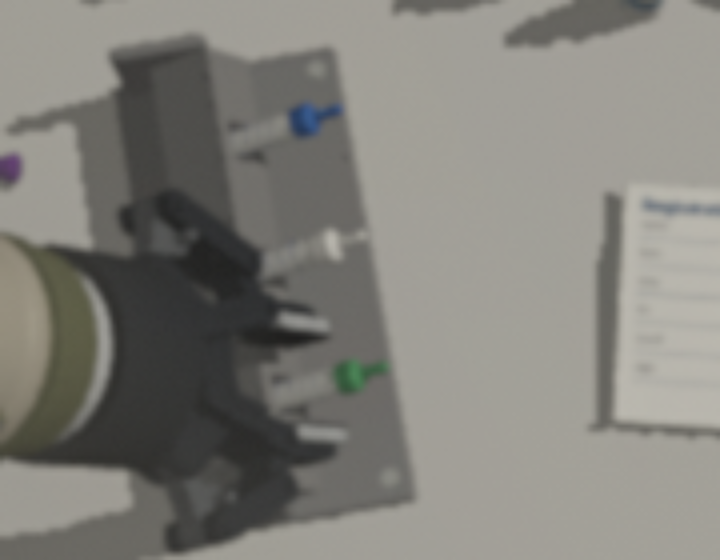

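Run:
```python
from h import *
im,d=optics.snapshot("top"); P=cloud("top",d)-np.array([.5085,-.1386,0])
X=Rt(0); h=P@np.stack([X[:,1],X[:,0],[0,0,1]],1)
for u in range(282,298,3):
    print(u,[(v,*np.round(h[v,u]*1000).astype(int).tolist(),int(im[v,u].mean())) for v in range(246,284) if h[v,u,2]>.025])
```

```text
282 [(246, -27, -14, 87, 51), (247, -29, -14, 88, 85), (248, -33, -14, 97, 128), (249, -34, -14, 95, 145), (250, -35, -13, 95, 136), (251, -37, -13, 96, 97), (252, -38, -13, 93, 51), (253, -39, -12, 89, 31), (254, -39, -12, 82, 30), (255, -38, -11, 72, 40), (256, -38, -10, 64, 71), (257, -34, -9, 36, 103), (258, -36, -9, 37, 112), (259, -38, -8, 37, 112), (260, -40, -8, 37, 111), (261, -42, -8, 39, 111), (262, -43, -7, 35, 110), (263, -45, -7, 38, 106), (264, -46, -7, 38, 102), (265, -51, -7, 52, 110), (266, -52, -7, 52, 119), (267, -54, -7, 51, 123), (268, -55, -7, 49, 125), (269, -57, -6, 50, 123), (270, -58, -6, 47, 114), (271, -59, -5, 44, 98), (272, -59, -5, 35, 82), (273, -61, -4, 34, 87), (274, -64, -5, 42, 93), (275, -75, -7, 99, 76), (276, -78, -7, 107, 62), (277, -80, -7, 110, 56), (278, -81, -7, 109, 52), (279, -83, -7, 111, 50), (280, -84, -6, 109, 50), (281, -86, -6, 111, 53), (282, -88, -6, 112, 52), (283, -88, -5, 103, 50)]
285 [(246, -26, -18, 79, 57), (247, -28, -18, 81, 62), (248, -30, -18, 80, 102), (249, -33, -18, 89, 138), (250, -35, -18, 87, 142), (251, -37, -17
[... 1679 characters left out ...]
85, 140), (279, -81, -19, 84, 114), (280, -82, -19, 77, 75), (281, -83, -18, 78, 53), (282, -85, -18, 79, 53), (283, -87, -18, 79, 57)]
294 [(261, -50, -28, 62, 81), (262, -51, -28, 61, 72), (263, -52, -27, 60, 74), (264, -54, -27, 62, 77), (265, -56, -27, 61, 79), (266, -58, -27, 63, 84), (267, -59, -26, 58, 89), (268, -60, -26, 56, 96), (276, -76, -24, 78, 107), (277, -78, -24, 76, 136), (278, -79, -24, 77, 143), (279, -81, -24, 78, 127), (280, -81, -23, 68, 102)]
297 [(260, -49, -33, 63, 92), (261, -51, -33, 62, 85), (262, -53, -33, 65, 86), (263, -54, -32, 61, 87), (264, -55, -32, 62, 84), (265, -57, -32, 63, 77), (266, -58, -31, 61, 69), (267, -60, -31, 60, 68), (268, -60, -31, 54, 84)]
```

{"method": "servo_tool", "body": {
  "series": [
    [[-0.2,0,-0.3],[0.0025,0.0023,0.015],-0.15],
    [[0,0,0],[0,0,0.0145],-0.15],
    [[0,0,0],[0,0,0],-0.15],
    [[0,0,0],[0,0,0],-0.15]
  ]
}}

```text
time_s: 3.7
eef_pos: [0.4627, -0.1804, 0.0381]
ee_rot: [[-0.179, 0.978, 0.106], [0.847, 0.208, -0.49], [-0.501, 0.002, -0.865]]
contact_force: [0.9, -0.3, 1.1]
grip_width: 0.0367
gripper_force: 0.0
```

```bash
python3 -c "
from h import *
plan(GRASP,Rt(30),1)"
```

```text
t 3.7 p [ 0.4627 -0.1804  0.0381] q [-0.26  0.22 -0.75  0.34 -0.46  1.04] dist 0.0029 ang 0.15 w 0.0367 F [ 0.9 -0.3  1.1] gf 0.0
[0.13, 0.06, -0.05] [0.001, -0.0016, 0.0022]
```

{"method": "servo_tool", "body": {
  "series": [
    [[0,0,0],[0,-0.0013,0.002],-0.15],
    [[0,0,0],[0,0,0],-0.5],
    [[0,0,0],[0,0,0],-1],
    [[0,0,0],[0,0,0],-1],
    [[0,0,0],[0,0,0],-1]
  ]
}}

```text
time_s: 4.2
eef_pos: [0.4617, -0.1816, 0.0359]
ee_rot: [[-0.18, 0.978, 0.107], [0.847, 0.209, -0.49], [-0.501, 0.002, -0.865]]
contact_force: [-1.6, 2.8, 4.9]
grip_width: 0.0125
gripper_force: 59.2
```

{"method": "servo_tool", "body": {
  "series": [
    [[0,0,0],[0,0,0],-1],
    [[0,0,0],[0,0,0],-1]
  ]
}}

```text
time_s: 4.4
eef_pos: [0.4617, -0.1816, 0.0359]
ee_rot: [[-0.18, 0.978, 0.106], [0.847, 0.209, -0.49], [-0.501, 0.002, -0.865]]
contact_force: [-2.1, 1.8, 7.2]
grip_width: 0.0119
gripper_force: 59.4
```

{"method": "servo_tool", "body": {
  "series": [
    [[0,0,0],[-0.005,0,0],-1],
    [[0,0,0],[-0.008,0,0],-1],
    [[0,0,0],[-0.01,0,0],-1],
    [[0,0,0],[-0.012,0,0],-1],
    [[0,0,0],[-0.015,0,0],-1]
  ]
}}

```text
time_s: 4.9
eef_pos: [0.4705, -0.2249, 0.0609]
ee_rot: [[-0.18, 0.978, 0.106], [0.847, 0.209, -0.489], [-0.501, 0.001, -0.866]]
contact_force: [0.3, -0.7, -0.4]
grip_width: 0.0121
gripper_force: 58.5
```

```bash
python3 -c "
from h import *
plan(GRASP,Rt(30),1)
im,d=optics.snapshot('top'); save('t2.png',np.hstack([cv2.resize(im[180:300,230:350],None,fx=3.3,fy=3.3),cv2.resize(optics.snapshot('scene')[0][170:290,250:370],None,fx=3.3,fy=3.3)]))"
```

```text
t 4.9 p [ 0.4705 -0.2249  0.0609] q [-0.36  0.19 -0.71  0.37 -0.44  0.94] dist 0.0515 ang 0.1 w 0.0121 F [ 0.3 -0.7 -0.4] gf 58.5
[0.09, 0.04, -0.0] [0.0515, 0.0001, -0.0007]
```

View pics/t2.png

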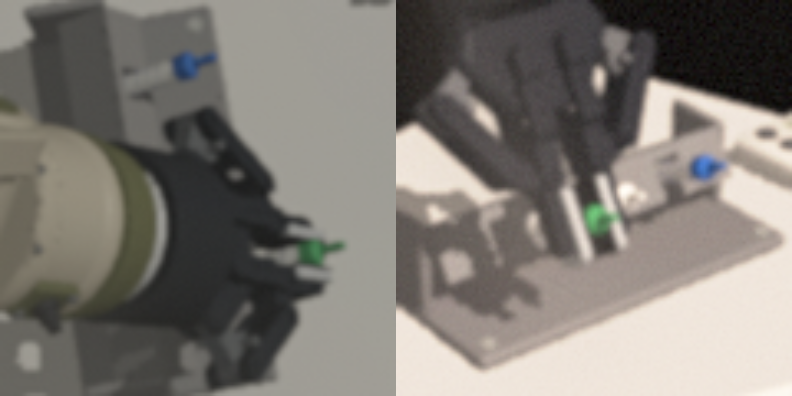

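The tube is out of the socket and held between the pads (green cap at left panel (318,252)). The blue and clear tubes are still in place. Next is lifting and turning nose-down towards a point 50 mm above the goal.

```bash
cat >> h.py <<'E'
WELL=np.array([.4893,-.3934,.016]); NOZ=np.array([-.030,0,-.020])
def goal(h,R=None): R=Rt(-40) if R is None else R; return WELL+[0,0,h]-R@NOZ
E
python3 -c "
from h import *
print(goal(.03)); plan(goal(.08)+[0,0,.02],Rt(-40),10)"
```

```text
[ 0.48184905 -0.35834604  0.04996274]
t 5.0 p [ 0.4721 -0.2264  0.0624] q [-0.36  0.19 -0.71  0.36 -0.44  0.94] dist 0.1443 ang 70.2 w 0.0121 F [-0.  -0.3  0.4] gf 58.5
[0.03, 7.02, -0.01] [-0.0142, -0.0017, 0.0016]
[0.03, 7.02, -0.01] [-0.0143, -0.0017, -0.0001]
[0.03, 7.02, -0.01] [-0.0142, -0.0017, -0.0019]
[0.03, 7.02, -0.01] [-0.0139, -0.0017, -0.0036]
[0.03, 7.02, -0.01] [-0.0133, -0.0018, -0.0053]
[0.03, 7.02, -0.01] [-0.0126, -0.0018, -0.0069]
[0.03, 7.02, -0.01] [-0.0116, -0.0018, -0.0083]
[0.03, 7.02, -0.01] [-0.0105, -0.0018, -0.0097]
[0.03, 7.02, -0.01] [-0.0093, -0.0018, -0.0109]
[0.03, 7.02, -0.01] [-0.0079, -0.0018, -0.012]
```

{"method": "servo_tool", "body": {
  "series": [
    [[0,0,0],[-0.02,0,-0.02],-1],
    [[0,0,0],[-0.015,0,-0.015],-1],
    [[0,7,0],[-0.014,-0.0015,0],-1],
    [[0,7,0],[-0.014,-0.0015,0],-1],
    [[0,7,0],[-0.014,-0.0015,0],-1]
  ]
}}

```text
time_s: 5.5
eef_pos: [0.4771, -0.2752, 0.1264]
ee_rot: [[-0.206, 0.978, 0.037], [0.966, 0.209, -0.15], [-0.154, 0.004, -0.988]]
contact_force: [1.6, -0.8, -0.4]
grip_width: 0.0122
gripper_force: 58.5
```

```bash
python3 -c "
from h import *
plan(goal(.08),Rt(-40),8)"
```

```text
t 5.5 p [ 0.4771 -0.2752  0.1264] q [-0.61  0.24 -0.33  0.88 -0.1   0.74] dist 0.0873 ang 48.87 w 0.0122 F [ 1.6 -0.8 -0.4] gf 58.5
[0.03, 6.11, 0.02] [-0.0096, -0.0016, 0.0048]
[0.03, 6.11, 0.02] [-0.0101, -0.0016, 0.0038]
[0.03, 6.11, 0.02] [-0.0105, -0.0016, 0.0027]
[0.03, 6.11, 0.02] [-0.0107, -0.0016, 0.0016]
[0.03, 6.11, 0.02] [-0.0108, -0.0016, 0.0004]
[0.03, 6.11, 0.02] [-0.0108, -0.0016, -0.0007]
[0.03, 6.11, 0.02] [-0.0106, -0.0016, -0.0019]
[0.03, 6.11, 0.02] [-0.0104, -0.0016, -0.003]
```

{"method": "servo_tool", "body": {
  "series": [
    [[0,6.1,0],[-0.01,-0.0016,0.004],-1],
    [[0,6.1,0],[-0.01,-0.0016,0.0035],-1],
    [[0,6.1,0],[-0.0105,-0.0016,0.0025],-1],
    [[0,6.1,0],[-0.0107,-0.0016,0.0015],-1],
    [[0,6.1,0],[-0.0108,-0.0016,0.0005],-1]
  ]
}}

```text
time_s: 6.0
eef_pos: [0.4797, -0.3283, 0.11]
ee_rot: [[-0.194, 0.978, -0.074], [0.909, 0.208, 0.361], [0.368, 0.003, -0.93]]
contact_force: [0.1, 0.1, 0.8]
grip_width: 0.0119
gripper_force: 58.5
```

{"method": "servo_tool", "body": {
  "series": [
    [[0,6.1,0],[-0.0108,-0.0016,-0.0007],-1],
    [[0,6.1,0],[-0.0106,-0.0016,-0.002],-1],
    [[0,6.1,0],[-0.0104,-0.0016,-0.003],-1],
    [[0,0,0],[0,0,0],-1],
    [[0,0,0],[0,0,0],-1]
  ]
}}

```text
time_s: 6.5
eef_pos: [0.4807, -0.3588, 0.0963]
ee_rot: [[-0.158, 0.978, -0.134], [0.75, 0.207, 0.628], [0.642, -0.001, -0.766]]
contact_force: [-0.1, 0.3, 0.7]
grip_width: 0.0121
gripper_force: 58.5
```

Run:
```python
from h import *
plan(goal(.08),Rt(-40),1)
o=r.get_obs(); R=np.array(o["ee_rot"]); tip=np.array(o["eef_pos"])+R@NOZ; print("pred tip",tip)
a=[]
for cam in ("top","scene"):
    im,d=optics.snapshot(cam); P=cloud(cam,d); np.savez(cam+"3.npz",im=im,d=d)
    c=optics.calibration(cam); E=np.linalg.inv(np.array(c["extrinsics"])); f=240/np.tan(np.radians(c["fovy"])/2); q=E[:3,:3]@tip+E[:3,3]; u,v=f*q[0]/q[2]+c["cx"],f*q[1]/q[2]+c["cy"]; print(cam,"tip px",u,v)
    I=im.astype(int); g=(I[...,1]-np.maximum(I[...,0],I[...,2])>12); vv,uu=np.mgrid[:480,:640]; g&=(abs(vv-v)<40)&(abs(uu-u)<40)
    p=(P[g]-np.array(o["eef_pos"]))@R; p=p[np.linalg.norm(p,axis=1)<.1]
    print(g.sum(),"tool frame med",np.median(p,0) if len(p) else None, "min x",p[:,0].min() if len(p) else None)
    u,v=int(u),int(v); a.append(cv2.resize(im[v-40:v+40,u-40:u+40],None,fx=5,fy=5,interpolation=cv2.INTER_CUBIC))
    print("crop origin",u-40,v-40)
save("t3.png",np.hstack(a))
```

```text
t 6.5 p [ 0.4807 -0.3588  0.0963] q [-0.92  0.98  0.65  1.88  0.28  0.35] dist 0.0039 ang 0.06 w 0.0121 F [-0.1  0.3  0.7] gf 58.5
[-0.0, 0.03, -0.05] [0.0025, 0.0013, -0.0027]
pred tip [ 0.48807547 -0.39382139  0.09237097]
top tip px 432.1920691775159 247.59104736107173
0 tool frame med None min x None
crop origin 392 207
scene tip px 374.77900506705095 284.66585678409496
57 tool frame med [-0.01160489 -0.00139972 -0.02413205] min x -0.024743410650504477
crop origin 334 244
```

View pics/t3.png

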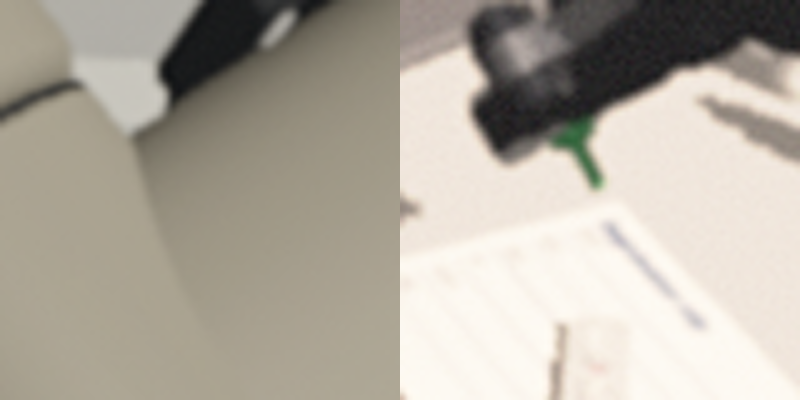

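The top view is blocked by the arm. In the scene view the nozzle tip is at px ≈(373.4,281), against a prediction of (374.8,284.7), so it is a few mm off. I'll refine the nozzle offset in the tool frame.

Run:
```python
from h import *
from scipy.optimize import least_squares
o=r.get_obs(); p3,R3=np.array(o["eef_pos"]),np.array(o["ee_rot"])
s=np.load("scene3.npz"); I=s["im"].astype(int); P=cloud("scene",s["d"])
g=(I[...,1]-np.maximum(I[...,0],I[...,2])>12); g[:255]=0; g[300:]=0; g[:,:350]=0; g[:,390:]=0
for v in range(264,284):
    us=np.where(g[v])[0]
    if len(us): q=(P[v,us]-p3)@R3; print(v,us.min(),us.max(),np.round(1000*np.median(q,0),1), np.round(1000*np.median(P[v,us],0)))
def proj(cam,X):
    c=optics.calibration(cam); E=np.linalg.inv(np.array(c["extrinsics"])); f=240/np.tan(np.radians(c["fovy"])/2); q=E[:3,:3]@X+E[:3,3]
    return np.array([f*q[0]/q[2]+c["cx"],f*q[1]/q[2]+c["cy"]])
# earlier frames t2: triangulate in tool frame
p2,R2=np.array([.4715,-.2258,.0618]),Rt(30)
obs=[("top",p2,R2,(333.9,254.2)),("scene",p2,R2,(317,236)),("scene",p3,R3,(373.4,281.))]
for n in NOZ*1,:
    for c,p,R,px in obs: print(c,proj(c,p+R@n)-px)
f=lambda n:np.concatenate([proj(c,p+R@n)-px for c,p,R,px in obs]); 
z=least_squares(f,NOZ); print(z.x,z.fun)
z=least_squares(lambda n:np.concatenate([f(n),(n-NOZ)/[.006,.001,.003]]),NOZ); print(z.x,z.fun)
# bias of calibrated scene cam vs top: fixed points
for q in ("cassette","well"):
  for cam in("scene",): 
    m=models.regions_of(q,cam)
    for k in m[:2]: print(q,k["score"],k["pixel"])
print("well proj scene",proj("scene",WELL))
```

```text
267 370 371 [-14.3 -14.4 -44.5] [ 476. -400.  127.]
268 368 372 [-13.   -0.  -25.3] [ 487. -384.  113.]
269 367 372 [-13.3  -1.9 -24.6] [ 485. -384.  112.]
270 366 371 [-13.7  -3.6 -23.4] [ 483. -384.  111.]
271 365 371 [-14.3  -3.9 -21.3] [ 483. -383.  108.]
272 364 370 [-14.9  -5.3 -20. ] [ 482. -383.  107.]
273 367 370 [-16.6  -2.5 -18.4] [ 485. -383.  106.]
274 369 371 [-18.7  -1.2 -18.5] [ 486. -384.  104.]
275 369 371 [-20.   -2.3 -19.5] [ 485. -386.  104.]
276 370 372 [-21.6  -1.3 -18.4] [ 486. -386.  102.]
277 371 372 [-23.3  -2.4 -19.7] [ 486. -388.  102.]
278 371 373 [-24.8  -1.6 -18.8] [ 486. -389.  100.]
279 372 373 [-26.   -1.5 -18.2] [ 487. -389.   99.]
280 372 374 [-27.4  -1.2 -17.1] [ 487. -390.   98.]
281 373 373 [-28.6  -1.5 -16.9] [ 487. -391.   96.]
top [ 0.82464043 -1.40299405]
scene [-1.64536389 -1.28453689]
scene [ 2.10360787 -0.25927239]
[-2.85695753e-02  1.86903145e-05 -1.70871170e-02] [ 0.92895853 -1.03424483 -1.55645799  0.6084143   0.50106516 -0.42778592]
[-2.87388245e-02 -9.53815406e-05 -1.75693047e-02] [ 0.88758699 -1.01593399 -1.65170587  0.32140907  0.67868315 -0.41553405
  0.21019591 -0.09538154  0.81023177]
cassette 0.57 [323.4, 372.0]
cassette 0.18 [325.8, 380.5]
well 0.72 [322.6, 371.2]
well proj scene [372.10550306 329.70988637]
```

```bash
sed -i 's/NOZ=np.array(.*$/NOZ=np.array([-.0288,-.0003,-.0175])/' h.py
python3 -c "
from h import *
plan(goal(.032),Rt(-40),3)"
```

```text
t 6.7 p [ 0.482  -0.358   0.1036] q [-0.91  0.97  0.64  1.88  0.28  0.35] dist 0.0506 ang 0.61 w 0.0118 F [-0.6 -0.2  0.4] gf 58.5
[0.04, 0.18, 0.08] [-0.0114, -0.0001, 0.0124]
[0.04, 0.18, 0.08] [-0.0115, -0.0, 0.0124]
[0.04, 0.18, 0.08] [-0.0115, -0.0, 0.0123]
```

{"method": "servo_tool", "body": {
  "series": [
    [[0,0.2,0.1],[-0.011,0,0.012],-1],
    [[0,0.2,0.1],[-0.011,0,0.012],-1],
    [[0,0.2,0],[-0.009,0,0.009],-1],
    [[0,0,0],[0,0,0],-1],
    [[0,0,0],[0,0,0],-1]
  ]
}}

```text
time_s: 7.2
eef_pos: [0.4815, -0.3605, 0.0539]
ee_rot: [[-0.156, 0.979, -0.135], [0.745, 0.206, 0.635], [0.649, -0.001, -0.761]]
contact_force: [0.7, 0.1, -0.0]
grip_width: 0.0118
gripper_force: 58.5
```

{"method": "servo_tool", "body": {
  "series": [
    [[0,0,0],[0,0,0],-1],
    [[0,0,0],[0,0,0],-1]
  ]
}}

```text
time_s: 7.4
eef_pos: [0.482, -0.3612, 0.0551]
ee_rot: [[-0.157, 0.979, -0.133], [0.746, 0.206, 0.633], [0.647, -0.0, -0.762]]
contact_force: [-0.2, 0.2, 0.5]
grip_width: 0.0121
gripper_force: 58.5
```

Run:
```python
from h import *
plan(goal(.03),Rt(-40),1)
o=r.get_obs(); p,R=np.array(o["eef_pos"]),np.array(o["ee_rot"]); tip=p+R@NOZ; print("tip",tip,"nozzle pitch",np.degrees(np.arcsin(-R[2,0])))
def proj(cam,X):
    c=optics.calibration(cam); E=np.linalg.inv(np.array(c["extrinsics"])); f=240/np.tan(np.radians(c["fovy"])/2); q=E[:3,:3]@X+E[:3,3]
    return np.array([f*q[0]/q[2]+c["cx"],f*q[1]/q[2]+c["cy"]])
im,d=optics.snapshot("scene"); np.savez("scene4.npz",im=im,d=d)
print("tip px",proj("scene",tip),"well px",proj("scene",WELL))
im0=np.load("scene0.npz")["im"]
c=lambda i:cv2.resize(i[290:360,335:405],None,fx=5.7,fy=5.7,interpolation=cv2.INTER_CUBIC)
save("s4.png",np.hstack([c(im0),c(im)]))
print("crop(u,v)=(335+U/5.7,290+V/5.7)")
I=im.astype(int); P=cloud("scene",d); g=(I[...,1]-np.maximum(I[...,0],I[...,2])>12); g[:280]=0; g[335:]=0; g[:,:350]=0; g[:,395:]=0
for v in range(285,330):
    us=np.where(g[v])[0]
    if len(us): print(v,us.min(),us.max(),np.round(1000*np.median((P[v,us]-p)@R,0),1))
```

```text
t 7.4 p [ 0.482  -0.3612  0.0551] q [-0.92  1.02  0.62  1.82  0.28  0.35] dist 0.0041 ang 0.34 w 0.0121 F [-0.2  0.2  0.5] gf 58.5
[0.06, -0.32, -0.1] [-0.0024, 0.0007, 0.0033]
tip [ 0.48858089 -0.39382638  0.04984352] nozzle pitch -40.3231677941586
tip px [373.23524154 310.48190387] well px [372.10550306 329.70988637]
crop(u,v)=(335+U/5.7,290+V/5.7)
297 368 370 [-12.1 -15.5 -46.7]
298 366 371 [-11.6  -2.6 -25.6]
299 365 370 [-12.1  -4.9 -25.2]
300 365 370 [-13.1  -3.9 -22.6]
301 366 370 [-14.5  -3.  -21.3]
302 369 370 [-16.6  -1.3 -20.8]
303 369 370 [-17.6  -0.7 -18.8]
304 370 371 [-19.6  -1.7 -21.2]
305 370 371 [-20.7  -0.9 -18.9]
306 371 372 [-22.5  -1.2 -20.2]
307 371 372 [-23.7  -1.8 -20. ]
308 372 373 [-25.4  -0.2 -18.6]
```

View pics/s4.png

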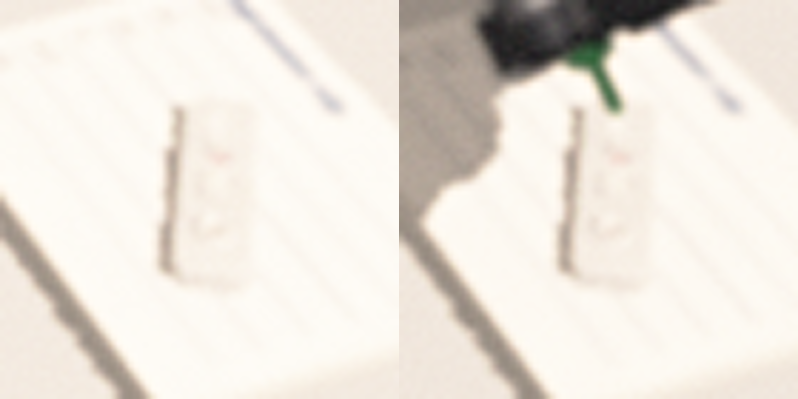

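{"method": "servo_tool", "body": {
  "series": [
    [[0,-0.3,0],[-0.0025,0.0006,0.0037],-1],
    [[0,0,0],[0,0,0],-1],
    [[0,0,0],[0,0,0],-1],
    [[0,0,0],[0,0,0],-1],
    [[0,0,0],[0,0,0],-1]
  ]
}}

```text
time_s: 7.95
eef_pos: [0.4824, -0.3604, 0.0503]
ee_rot: [[-0.157, 0.979, -0.133], [0.749, 0.206, 0.63], [0.644, -0.001, -0.765]]
contact_force: [0.2, -0.4, 0.4]
grip_width: 0.012
gripper_force: 58.5
```

Run:
```python
from h import *
N=[]
for k in range(6):
    im,d=optics.snapshot("scene"); o=r.get_obs(); N.append(np.array(o["eef_pos"])+np.array(o["ee_rot"])@[-.0286,-.0003,-.018])
print(np.round(N,4),"mean",np.round(np.mean(N,0),4)); plan(goal(.03),Rt(-40),1)
c=lambda i:cv2.resize(i[200:350,220:420],None,fx=4,fy=4,interpolation=cv2.INTER_CUBIC); save("s5.png",c(im))
```

```text
[[ 0.489  -0.3932  0.0457]
 [ 0.489  -0.3932  0.0457]
 [ 0.489  -0.3932  0.0457]
 [ 0.4889 -0.3932  0.0457]
 [ 0.489  -0.3932  0.0457]
 [ 0.489  -0.3932  0.0457]] mean [ 0.489  -0.3932  0.0457]
t 8.25 p [ 0.4824 -0.3604  0.0503] q [-0.92  1.02  0.61  1.81  0.28  0.35] dist 0.001 ang 0.13 w 0.0118 F [-0.8  0.2  1. ] gf 58.5
[0.05, -0.06, -0.1] [0.0002, 0.0002, -0.0009]
```

View pics/s5.png

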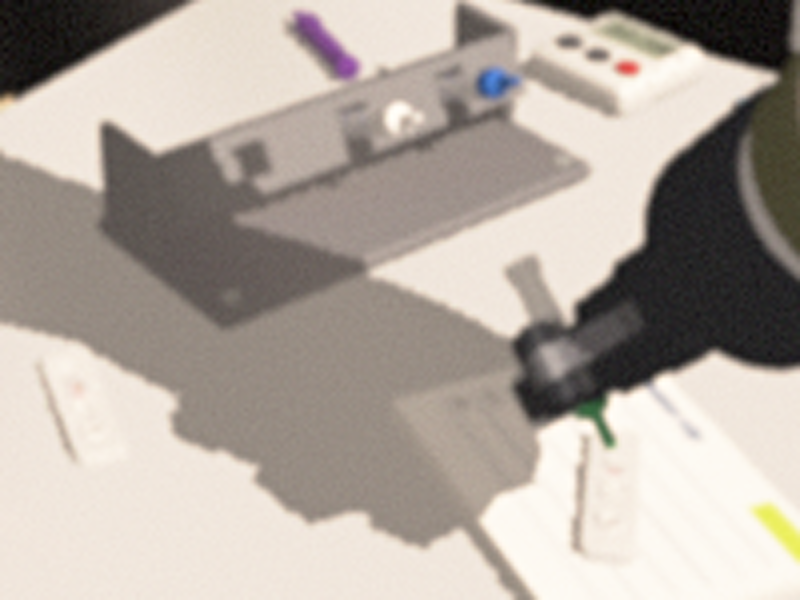

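The tube tip (crop (612,443)) hangs straight above the well of the undisturbed cassette, about 3 cm up. The blue and clear tubes are still in the holder, so I'm handing in.

```bash
python3 -c "
from h import *
print(r.close_job())"
```

```text
the job is handed in; nothing more can be done
None
```

I handed the job in with the arm still holding the green-capped tube about 40° nose-down, its nozzle tip about 3 cm above the cassette's well, to within about 2 mm by my camera measurements; in the last picture the cassette looked unmoved and the other two tubes were still in the holder.

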